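Load a sample series from the vial rack into the dry-block heater, in order

ROBOT

A 6-joint arm with a two-finger parallel gripper is mounted at the origin on a cart in front of the work surface, level with it; the furniture and walls round the work are solid. World frame = base frame: x ahead of the robot, y to its left, z up, the work surface at z = 0. Lengths are in m, angles in rad, forces in N, time in s.
With the tool pointing down it reaches from about 0.35 to 0.925 m from the base axis. Payload 6.4 kg.
Tool frame: the origin (TCP) lies on the front face of the gripper's body, between the roots of the fingers; the fingertips stand 97 mm ahead of it and the grasp point (between the pads) lies 78 mm ahead of it; z points along the fingers, y is the line along which they close (so a half turn about z gives the same grasp; the last joint's range is limited). The gripper opens to 94 mm and grips with 3 to 60 N. Pads are 16 mm wide; open, the fingers measure 119 mm over their backs; the gripper's body (75 mm by 177 mm) begins 78 mm behind the grasp point.
Start: joints at [-1.481, 0.245, 1.558, -0, 1.339, -0.174], TCP at [0.169, -0.628, 0.303] pointing down, gripper open.
Joint ranges: [-3.13, 3.13], [-1.02, 2.26], [0.13, 2.54], [-0.95, 4.09], [0.21, 2.88], [-2.74, 2.74]. Speed limits (rad/s): [2.57, 2.57, 3.14, 3.14, 3.14, 3.14].

INTERFACE

Orientations are given as a 3x3 rotation matrix whose columns are the frame's x, y, z axes.
In Python, from workcell import bot gives the robot as it stands. Calls block until the motion is done:
- bot.move_to(position, orientation): joint-space move of the TCP to a pose.
- bot.movel(position, orientation=None, v=0.15, threshold=None): straight line of the TCP; orientation=None keeps the orientation; v is the mean speed in m/s. With threshold (N) it stops when the force on the tool has changed by that much, and returns True; else False.
- bot.set_joints(angles): joint-space move.
- bot.ungrasp() and bot.close(): open the fingers fully, or close them until they stop; the grip force is fixed at half the most.
- bot.sleep(seconds).
- bot.solve_ik(position, orientation): joint angles nearest the present ones, or None.
- bot.sense(): the state.
- bot.snapshot(name): name is "scene" or "top" or "wrist"; returns the picture (420x560x3 uint8, red, green, blue); there is no depth.
- bot.calibration(name): a dict with "fx", "fy", "cx", "cy" (pixels), "extrinsics" (4x4, takes a point from world to camera coordinates). Camera axes: x right, y up, looking along -z (the intrinsics and any distortion apply to the point x, -y, -z); pixel columns grow to the right and rows downward; lengths in m; the calibration is good to about 2 mm. A picture is of the moment at which its call begins: read the wrist's pose just before it. calibration takes no time and is no camera call; for the wrist camera it gives the pose at the moment of the call.
A pose or a line that the arm cannot do raises bot.PlanningError and nothing moves.
- bot.job_done(): hands the job in; it is judged then, once.
The state is a dict: "clock": time; "joint_positions": joint angles; "qd": joint speeds; "tau": joint torques, N m; "tool_pos": TCP position; "tcp_rot": TCP orientation; "ft_force": force on the tool from outside, world axes, zero at the start; "wrist_torque": the same for the moment, N m; "grip_width": opening from 0.0 (shut) to 1.0 (fully open); "gripper_force": force on a finger pad.
Only numpy, scipy, OpenCV 4.12 (cv2) and the standard library are available. Lean on these libraries where they do the work, as an engineer would, in place of code of your own. Each camera call takes 0.05 s, during which the arm holds its last target. There are 200 camera calls.

TASK

Move the four sample vials from the grey rack into the wells of the block heater and keep their order: the sample list counts the rack from its rounded end and the heater from its control panel, so the vial next to the rounded end goes into the well next to the panel, and so on along the row. Leave each vial standing upright at the bottom of its well, do not tip any vial over on the way, and leave the spare vial and the other things on the bench where they are.

Things in the scene. Friction and masses are not known exactly. Their poses are not given: they have to be found in the camera images.
- vial_rack: Fixed grey plastic block 217 x 50 x 26 mm, turned any way. Its -x end is rounded and has a black hanging hole, its +x end is square. Origin: centre of the underside; x along the row, z up. Four blind round wells, 31 mm bore, 18 mm deep (floor z = 8 mm), mouths bevelled to 38 mm, at x = -39, 3, 45, 87 mm, y = 0: positions 1 to 4, counted from the rounded end.
- block_heater: Fixed low white housing 226 x 84 mm, turned any way; sloped panel with green display at its -x end; bare aluminium block on top, upper face z = 52 mm. Origin: centre of the underside; x along the row, z up. Four empty round wells, 31 mm bore, 20 mm deep (floor z = 32 mm), mouths bevelled to 38 mm, at x = -40, 2, 44, 86 mm, y = 0: positions 1 to 4, counted from the panel.
- sample_1: The first sample vial: amber with white screw cap, 65 mm high, 26 mm in diameter, about 32 g. It starts upright in position 1 of the rack, first from the rounded end; all vials look alike. Origin: centre of its underside, z up along the vial. Grip it 25 to 52 mm above the underside; the top 11 mm of the cap gives no hold.
- sample_2: The second sample vial: amber with white screw cap, 65 mm high, 26 mm in diameter, about 32 g. It starts upright in position 2 of the rack, second from the rounded end; all vials look alike. Origin: centre of its underside, z up along the vial. Grip it 25 to 52 mm above the underside; the top 11 mm of the cap gives no hold.
- sample_3: The third sample vial: amber with white screw cap, 65 mm high, 26 mm in diameter, about 32 g. It starts upright in position 3 of the rack, third from the rounded end; all vials look alike. Origin: centre of its underside, z up along the vial. Grip it 25 to 52 mm above the underside; the top 11 mm of the cap gives no hold.
- sample_4: The fourth sample vial: amber with white screw cap, 65 mm high, 26 mm in diameter, about 32 g. It starts upright in position 4 of the rack, fourth from the rounded end; all vials look alike. Origin: centre of its underside, z up along the vial. Grip it 25 to 52 mm above the underside; the top 11 mm of the cap gives no hold.
- spare_vial: A fifth vial of the same kind and size (26 x 65 mm) that stands on the bare worktop near the middle, outside the rack. Not part of the series. Origin at the centre of its underside.
- stopper: Loose red-brown rubber stopper, 26 mm in diameter, 24 mm high, standing on the worktop in front of the middle. A bystander. Origin at the centre of its underside.
- flask: Loose conical glass flask, 64 mm wide at the foot, 104 mm high, at the back of the worktop. A bystander. Origin at the centre of its underside.
Not all that is in view belongs to the job. What is shaped like the spare_vial but yellow is not meant.

How it is judged:
By the outcome, as a careful person would: the job done as asked, in the order asked, and still so for the second after the job is handed in, with the robot touching nothing.
It also fails if it takes over 96 s, if anything falls off the work surface, if the arm or the gripper's body presses on something with over 40 N, if the wrist force passes 120 N, or if a joint passes its speed limit or range.

## Working session

There is one attempt and no reset: what is moved stays moved. The work goes in short steps, each a Python script; the robot and the scene stay as the last script left them, time stands still between calls to the robot, and variables do not carry over. Pictures are saved under pics/ and viewed, at most 14 in all, crops included, and the job is handed in when it is done.

```bash
mkdir -p pics
python3 - <<'E'
from workcell import bot
import cv2
for n in("scene","top"):
    im=bot.snapshot(n); cv2.imwrite(f"pics/{n}0.png",im[...,::-1]); c=bot.calibration(n); print(n,{k:(v.round(4).tolist() if hasattr(v,'round') and hasattr(v,'tolist') else v) for k,v in c.items()})
s=bot.sense();print(s["clock"],s["tcp_rot"],s["grip_width"])
E
```

```text
scene {'fx': 461.93305413103525, 'fy': 461.93305413103525, 'cx': 273.99101181531915, 'cy': 211.10808087072846, 'extrinsics': [[-0.5645, -0.8253, 0.0179, 0.342], [0.5241, -0.3416, 0.7801, -0.3237], [-0.6377, 0.4497, 0.6254, -0.4909], [0.0, 0.0, 0.0, 1.0]]}
top {'fx': 470.7835274288366, 'fy': 470.7835274288366, 'cx': 279.7499317708197, 'cy': 209.08322541473865, 'extrinsics': [[-0.0219, -0.9997, 0.0043, 0.0332], [0.9978, -0.0216, 0.062, -0.5939], [-0.0619, 0.0057, 0.9981, -0.9312], [0.0, 0.0, 0.0, 1.0]]}
0.1 [[ 9.65404325e-01  2.60757479e-01 -1.63989989e-04]
 [ 2.60757364e-01 -9.65402805e-01  1.73817896e-03]
 [ 2.94926769e-04 -1.72080709e-03 -9.99998476e-01]] 1.0043583908626719
```

View pics/top0.png

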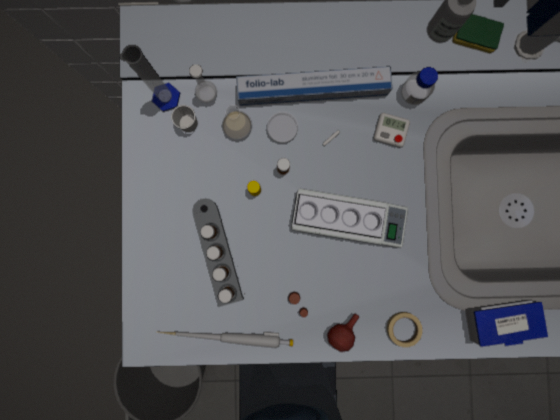

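View pics/scene0.png

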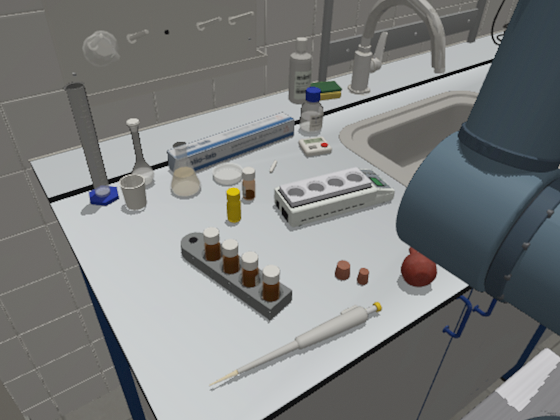

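Candidates in the top view: rack vials (208,231), (213,253), (219,274) and (225,296), numbered 1 to 4 from the rounded end with its hole at (204,209). The lookalikes are the spare at (283,166) and the yellow vial at (254,187), and I leave both alone. The heater panel is on the right at (393,228), so wells 1 to 4 are (372,221), (350,217), (329,213) and (308,211). Next I fit the poses and check them in a crop.

```bash
cat > h.py <<'E'
from workcell import bot
import numpy as np, cv2
from scipy.optimize import least_squares
RX=np.array([-39,3,45,87])/1e3; HX=np.array([-40,2,44,86])/1e3
def proj(c,P):
    p=np.asarray(P)@np.array(c["extrinsics"])[:3,:3].T+np.array(c["extrinsics"])[:3,3]
    return np.c_[c["cx"]+c["fx"]*p[:,0]/-p[:,2], c["cy"]-c["fy"]*p[:,1]/-p[:,2]]
def world(pose,X,Y,z):
    x,y,t=pose; X=np.asarray(X,float);Y=X*0+Y
    return np.c_[x+X*np.cos(t)-Y*np.sin(t), y+X*np.sin(t)+Y*np.cos(t), X*0+z]
def fit(obs,X,z,p0):
    # obs: list of (cal, Nx2 pixels)
    r=least_squares(lambda p:np.concatenate([(proj(c,world(p,X,0,z))-u).ravel() for c,u in obs]),p0)
    return r.x, r.fun.reshape(len(obs),-1,2)
E
python3 - <<'E'
from h import *
T,S=bot.calibration("top"),bot.calibration("scene")
ro=[np.array([(208,231),(213,253),(219.5,274),(225.5,296)]),np.array([(212,233),(231,245),(251,258),(272,271)])]
ho=[np.array([(372,221),(350,217),(329,213),(308,211)]),np.array([(354,177),(335,182),(316,187),(295,192)])]
im={n:cv2.imread(f"pics/{n}0.png") for n in("top","scene")}
a=np.linspace(0,2*np.pi,60)
k=6
def crop(n,c,x0,y0,w,h,k,rings):
    o=cv2.resize(im[n][y0:y0+h,x0:x0+w],None,fx=k,fy=k,interpolation=cv2.INTER_CUBIC)
    for R in rings:
        q=(proj(c,R)-[x0,y0]+.5)*k-.5
        cv2.polylines(o,[q.round().astype(int)],True,(0,255,0),1)
    return o
for nm,obs,X,z,p0,r in(("rack",ro,RX,.073,(.5,.15,3.1),.011),("heat",ho,HX,.052,(.6,-.1,1.5),.019)):
    for lab,o in(("top",[(T,obs[0])]),("scene",[(S,obs[1])]),("both",[(T,obs[0]),(S,obs[1])])):
        p,f=fit(o,X,z,p0); print(nm,lab,p.round(4),abs(f).max().round(2)); 
        if lab=="top": pt=p
    rings=[]
    for C in world(pt,X,0,z): rings.append(C+np.c_[r*np.cos(a),r*np.sin(a),a*0])
    if nm=="rack":
        zc=.026; rings.append(world(pt,[.1085,.1085,-.0835,-.0835],np.array([-.025,.025,.025,-.025]),zc)); A=crop("top",T,185,195,75,115,5,rings); A2=crop("scene",S,175,215,125,100,3,rings)
    else:
        rings.append(world(pt,[-.113,.113,.113,-.113],np.array([-.042,-.042,.042,.042]),.0)); B=crop("top",T,285,180,130,75,3,rings); B2=crop("scene",S,265,155,135,75,3,rings)
cv=np.zeros((600,800,3),np.uint8)
cv[:575,:375]=A; cv[:225,380:770]=B; cv[230:455,380:785]=B2
cv2.imwrite("pics/c1.png",cv); cv2.imwrite("pics/c2.png",A2)
E
```

```text
rack top [0.5142 0.1481 3.3952] 0.54
rack scene [0.5108 0.149  3.3997] 0.63
rack both [0.5127 0.1483 3.3971] 1.27
heat top [ 0.5732 -0.1186  1.3905] 0.8
heat scene [ 0.5704 -0.1169  1.3919] 0.49
heat both [ 0.5724 -0.1183  1.391 ] 1.26
```

View pics/c1.png

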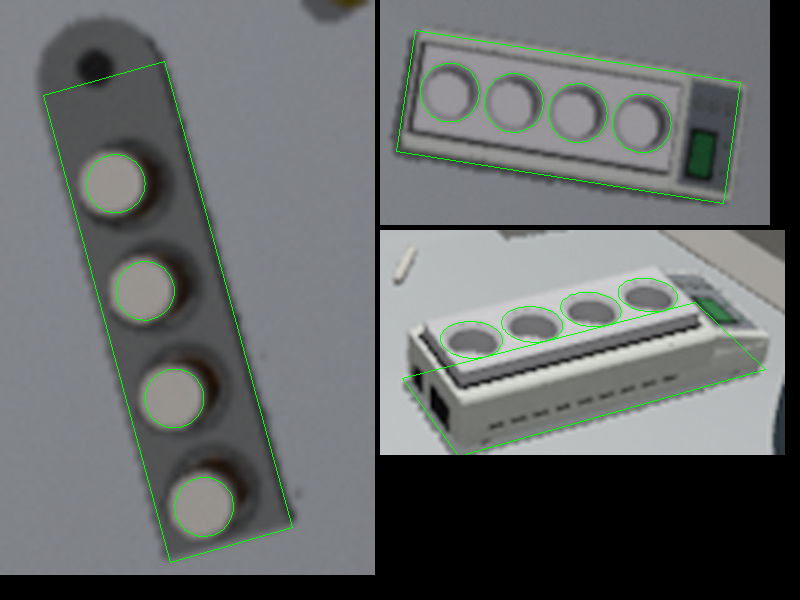

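The crop confirms the choice. The four white caps sit in the rack in line with the hole at (95,68), and the heater panel is to the right of well 1 at (641,124). The fits agree within about 3 mm. I'll now move over the rack and heater and refine with the wrist camera.

```bash
cat >> h.py <<'E'
def R(yaw):
    c,s=np.cos(yaw),np.sin(yaw); return np.array([[c,s,0],[s,-c,0],[0,0,-1.]])
def ring(C,r):
    a=np.linspace(0,2*np.pi,60); return C+np.c_[r*np.cos(a),r*np.sin(a),a*0]
P0={"rack":(np.array([.5127,.1483,3.3971]),RX,.073,.011),"heat":(np.array([.5724,-.1183,1.391]),HX,.052,.019)}
YR=3.3971-np.pi; YH=1.391
E
python3 - <<'E'
from h import *
import pickle
out={}
for n,yaw in(("heat",YH),("rack",YR)):
    p,X,z,r=P0[n]; C=world(p,X,0,0).mean(0)
    bot.move_to([C[0],C[1],.36],R(yaw)); bot.sleep(.3)
    s=bot.sense(); c=bot.calibration("wrist"); im=bot.snapshot("wrist")[...,::-1].copy()
    print(n,s["clock"],s["joint_positions"].round(2) if hasattr(s["joint_positions"],'round') else s["joint_positions"])
    out[n]=(c,im); cv2.imwrite(f"pics/w_{n}_raw.png",im)
    for k in world(p,X,0,z): cv2.polylines(im,[proj(c,ring(k,r)).round().astype(int)],True,(0,255,0),1)
    print(proj(c,world(p,X,0,z)).round(1).tolist())
    cv2.imwrite(f"pics/w_{n}.png",im)
pickle.dump(out,open("w.pkl","wb"))
E
```

```text
heat 2.7917 [-0.36  0.05  1.67 -0.    1.42 -0.18]
[[281.4, 233.4], [281.4, 202.5], [281.5, 169.7], [281.6, 134.9]]
rack 4.525 [ 0.06 -0.13  1.85 -0.    1.43  1.38]
[[279.6, 135.4], [279.6, 172.2], [279.6, 206.6], [279.6, 238.9]]
```

View pics/w_heat.png

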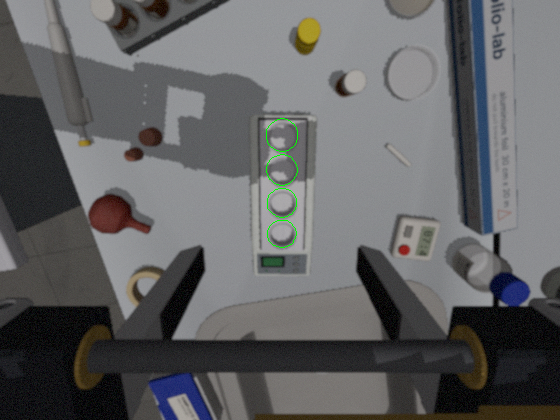

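View pics/w_rack.png

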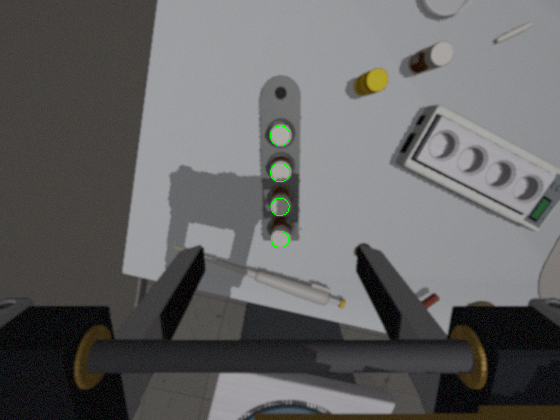

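Both overlays agree: the heater wells lie near (282,135–233) and the caps near (280,135–239). One zoom will check the residual.

Run:
```python
from h import *
import pickle
w=pickle.load(open("w.pkl","rb")); o=[]
for n in("heat","rack"):
    p,X,z,r=P0[n]; c=w[n][0]; im=cv2.imread(f"pics/w_{n}_raw.png")[105:255,245:320]
    im=cv2.resize(im,None,fx=4,fy=4,interpolation=cv2.INTER_CUBIC)
    for k in world(p,X,0,z): cv2.polylines(im,[((proj(c,ring(k,r))-[245,105]+.5)*4-.5).round().astype(int)],True,(0,255,0),1)
    o.append(im)
cv2.imwrite("pics/z.png",np.hstack(o))
```

```text
(no output)
```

View pics/z.png

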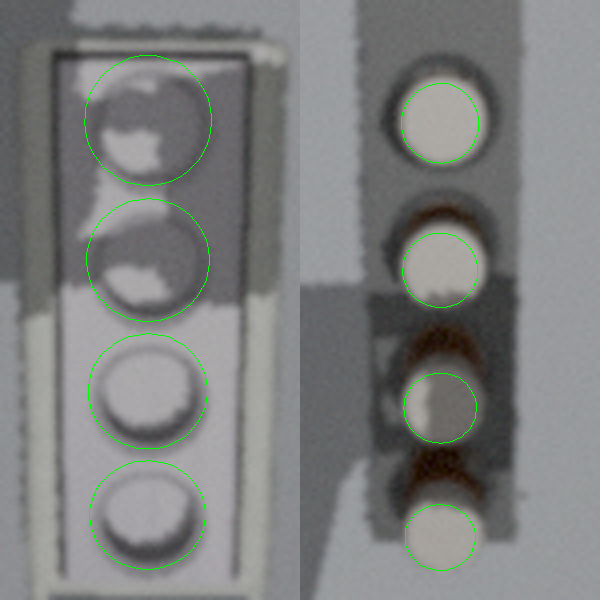

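Residuals are about 1 mm, so I'll move sample 1 first and check it.

```bash
cat >> h.py <<'E'
G=.045+.078
def pick(i):
    x,y,_=world(P0["rack"][0],RX,0,0)[i]
    bot.move_to([x,y,.26],R(YR))
    hit=bot.movel([x,y,.008+G],v=.2,threshold=10)
    if hit: print("pick contact",bot.sense()["tool_pos"],bot.sense()["ft_force"]); return False
    bot.close(); s=bot.sense(); print("grip",round(s["grip_width"],3),s["gripper_force"])
    bot.movel([x,y,.26],v=.2); s=bot.sense(); print("lifted",round(s["grip_width"],3),s["ft_force"].round(1)); return True
def place(i,d=(0,0)):
    x,y,_=world(P0["heat"][0],HX,0,0)[i]+[*d,0]
    bot.move_to([x,y,.26],R(YH)); bot.sleep(.2)
    bot.movel([x,y,.19],v=.2)
    hit=bot.movel([x,y,.032+G-.003],v=.05,threshold=6)
    s=bot.sense(); z=s["tool_pos"][2]-G; print("down",hit,"vial z",round(z,4),s["ft_force"].round(1),s["wrist_torque"].round(2))
    return z<.0345
def release(i):
    x,y,z=bot.sense()["tool_pos"]; bot.ungrasp(); bot.movel([x,y,.26],v=.25); print("t",bot.sense()["clock"])
E
python3 - <<'E'
from h import *
if pick(0) and place(0): release(0)
E
```

```text
grip 0.275 29.99741703271866
lifted 0.277 [ 0.3  0.3 -0.9]
down True vial z 0.0507 [0.6 0.4 0.8] [-0.04 -0.16 -0.04]
```

Run:
```python
from h import *
a=[]
for n,(x0,y0,w,h) in(("wrist",(180,130,200,200)),("scene",(240,110,200,200))):
    c=bot.calibration(n); im=bot.snapshot(n)[...,::-1].copy()
    im=cv2.resize(im[y0:y0+h,x0:x0+w],None,fx=2,fy=2,interpolation=cv2.INTER_CUBIC)
    for k in world(P0["heat"][0],HX,0,.052): cv2.polylines(im,[((proj(c,ring(k,.019))-[x0,y0]+.5)*2-.5).round().astype(int)],True,(0,255,0),1)
    a.append(im)
cv2.imwrite("pics/p1.png",np.hstack(a)); print(bot.sense()["tool_pos"])
```

```text
[ 0.56582175 -0.15803185  0.1736465 ]
```

View pics/p1.png

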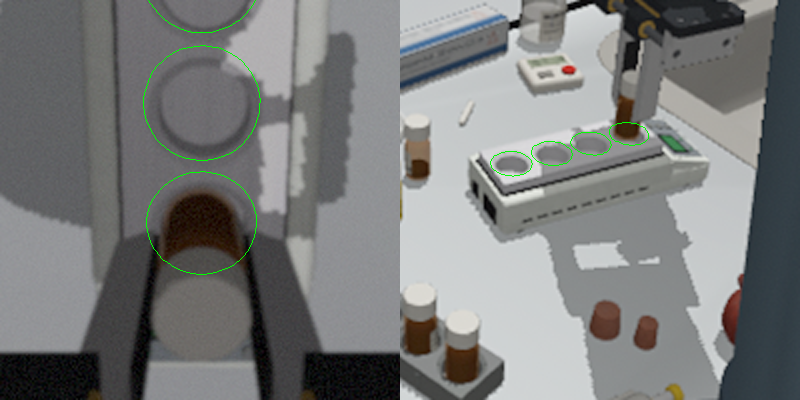

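Contact came at the bevel (vial z = 50.7 mm), so the vial is a few mm off the well. I'll compare it with the model rings.

Run:
```python
from h import *
a=[]; t=bot.sense()["tool_pos"]
for n,(x0,y0,w,h) in(("wrist",(240,150,80,130)),("scene",(320,130,80,130))):
    c=bot.calibration(n); im=bot.snapshot(n)[...,::-1].copy()
    im=cv2.resize(im[y0:y0+h,x0:x0+w],None,fx=4.5,fy=4.5,interpolation=cv2.INTER_CUBIC)
    im=cv2.convertScaleAbs(im,alpha=1.4,beta=15)
    def d(k,r,col): cv2.polylines(im,[((proj(c,ring(k,r))-[x0,y0]+.5)*4.5-.5).round().astype(int)],True,col,1)
    W=world(P0["heat"][0],HX,0,.052)
    for k in W: d(k,.019,(0,255,0)); d(k-[0,0,.0035],.0155,(0,255,0))
    zb=t[2]-G
    d(np.array([t[0],t[1],zb]),.013,(255,100,0)); d(np.array([t[0],t[1],zb+.065]),.013,(0,0,255))
    a.append(im)
cv2.imwrite("pics/p2.png",np.hstack(a)); print(W[0],t)
```

```text
[ 0.56524683 -0.15765521  0.052     ] [ 0.56582175 -0.15803185  0.1736465 ]
```

View pics/p2.png

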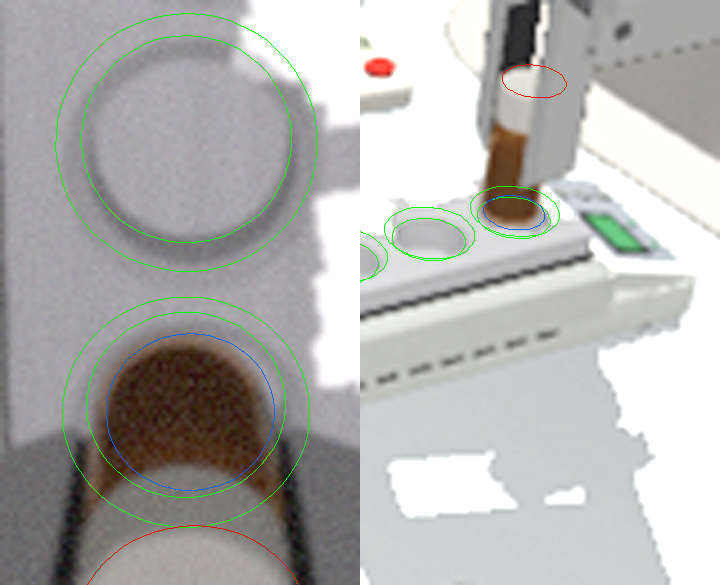

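The vial hangs upright and matches the model (blue ring around (190,412)). The well looks about 1 mm further right and towards the panel than my fit. I'll shift by 1 mm, back off 5 mm and retry.

```bash
sed -i 's/\.5724,-\.1183/.5734,-.1193/; s/v=.05,threshold=6/v=.05,threshold=9/' h.py
python3 - <<'E'
from h import *
t=bot.sense()["tool_pos"]; bot.movel([t[0],t[1],.185]); print(bot.sense()["ft_force"].round(1))
if place(0): release(0)
E
```

```text
[-0.1 -0.7  0.7]
down True vial z 0.0491 [0.7 0.1 1.4] [-0.15 -0.1   0.02]
```

Run:
```python
from h import *
a=[]; print(bot.sense()["clock"])
W=world(P0["heat"][0],HX,0,.052)
def panel(im,c,box,k,ids):
    x0,y0,w,h=box
    g=cv2.cvtColor(im,cv2.COLOR_BGR2GRAY)[y0:y0+h,x0:x0+w]
    g=cv2.resize(g,None,fx=k,fy=k,interpolation=cv2.INTER_CUBIC)
    g=cv2.createCLAHE(3,(2,2)).apply(g); o=cv2.cvtColor(g,cv2.COLOR_GRAY2BGR)
    for i in ids:
        for dz,r,col in((0,.019,(0,255,0)),(-.0035,.0155,(0,0,255)),(-.02,.0155,(255,80,0))):
            cv2.polylines(o,[((proj(c,ring(W[i]+[0,0,dz],r))-[x0,y0]+.5)*k-.5).round().astype(int)],True,col,1)
    return o
c=bot.calibration("wrist"); im=bot.snapshot("wrist")[...,::-1].copy(); cv2.imwrite("pics/r3.png",im)
q=proj(c,W); print(q.round(0).tolist())
x0=int(q[1,0])-35;y0=int(q[1,1])-90
A=panel(im,c,(x0,y0,70,125),4.5,(1,2))
B=panel(cv2.imread("pics/top0.png"),bot.calibration("top"),(295,195,95,45),4.5,range(4))
C=panel(cv2.imread("pics/scene0.png"),bot.calibration("scene"),(272,160,95,50),4.5,range(4))
cv_=np.zeros((600,800,3),np.uint8)
for o,(y,x) in((A,(0,0)),(B,(0,330)),(C,(220,330))): cv_[y:y+o.shape[0],x:x+o.shape[1]]=o
cv2.imwrite("pics/p3.png",cv_)
```

```text
12.425
[[281.0, 242.0], [281.0, 182.0], [281.0, 114.0], [281.0, 37.0]]
```

View pics/p3.png

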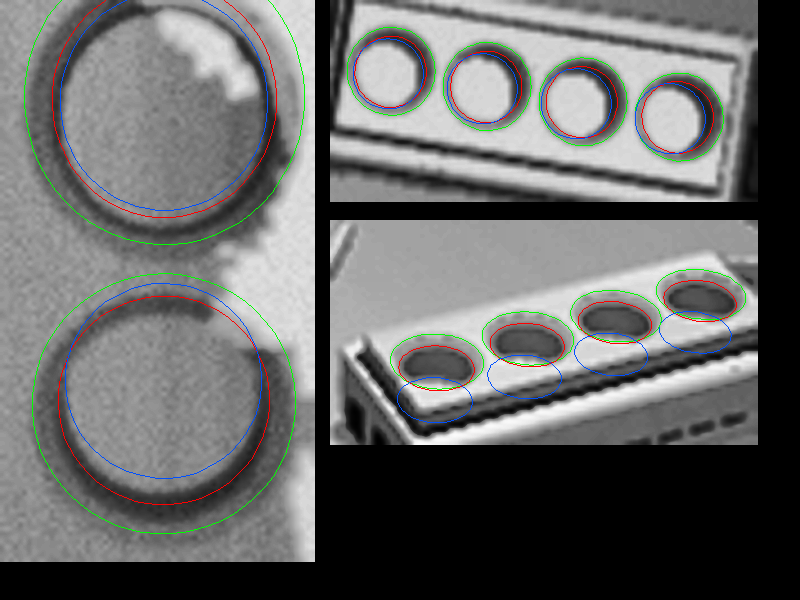

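The wrist view shows well 2's floor (about (163,400)) some 2 mm further towards the panel than projected, while the side-to-side fit is good. I'll shift 2 mm that way.

```bash
sed -i 's/\.5734,-\.1193/.5730,-.1213/' h.py
python3 - <<'E'
from h import *
t=bot.sense()["tool_pos"]; bot.movel([t[0],t[1],.19])
if place(0): release(0)
E
```

```text
down True vial z 0.0298 [-0.6  0.3  4. ] [-0.02  0.1  -0.03]
t 16.2667
```

Run:
```python
from h import *
for i in (1,2,3):
    if not(pick(i) and place(i)): print("stop at",i); break
    release(i)
```

```text
grip 0.274 29.996385276317596
lifted 0.272 [-0.7 -0.3 -1.1]
down True vial z 0.0314 [0.5 0.1 2.1] [-0.03 -0.12 -0.03]
t 24.8917
grip 0.276 29.994872510433197
lifted 0.275 [ 0.4 -0.5 -0.8]
down True vial z 0.0315 [-0.3 -0.7  2.1] [-0.05 -0.07 -0.01]
t 33.375
grip 0.271 29.995286464691162
lifted 0.273 [ 0.5  0.5 -0.6]
down True vial z 0.0315 [-0.1 -0.1  2.6] [ 0.02 -0.08  0.03]
t 41.7167
```

All four reached the well floors. I'll move clear and check.

Run:
```python
from h import *
bot.set_joints([-1.481,.245,1.558,0,1.339,-.174]); bot.sleep(.5)
t=bot.snapshot("top")[120:330,180:420,::-1]; s=bot.snapshot("scene")[100:310,170:410,::-1]
cv2.imwrite("pics/f.png",cv2.resize(np.hstack([t,s]),None,fx=1.66,fy=1.66,interpolation=cv2.INTER_CUBIC))
```

```text
(no output)
```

View pics/f.png

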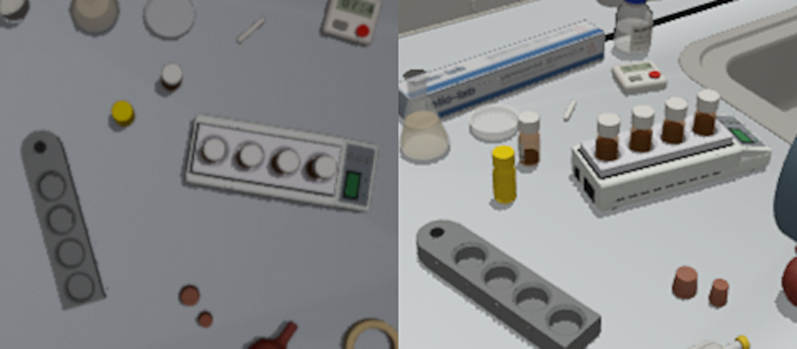

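The rack is empty, and all four vials stand upright at equal height in the wells (caps in the scene half at (608,122) to (707,97)). The spare, stopper and flask have not moved.

```bash
python3 -c "
from workcell import bot
print(bot.job_done())"
```

```text
the job is handed in; nothing more can be done
None
```

The four sample vials are upright at the bottom of heater wells 1 to 4, in order from the panel. The spare vial and other bench items were left where they were, and the job is handed in at about 45 s on the robot clock.

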